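# Clamp a reagent bottle in the shaker

## Task

Get the amber reagent bottle in the spill tray that matches the two already in the shaker ready to be shaken: draw the shaker's sliding front clamp bar right back to its front stop, stand the bottle gently on the platform in the empty front row, about midway along the bars, and slide the clamp bar up until the bottle is held snug and upright between it and the middle bar. Don't drop the bottle or tip it over, and leave the other bottles standing where they are.

Things in the scene. Friction and masses are not known exactly. Their poses are not given: they have to be found in the camera images.
- shaker: bench platform shaker, fixed, 330 mm wide, 325 mm deep, white housing, black control panel on its front (local -x). Origin on the bench under its centre; x to its rear, y to its left seen from the robot, z up. Three rubber bars (22 mm diameter) run across it along y: rear and middle fixed, the front one slides. The row behind the middle bar holds two bottles, the front row is empty
- platform (a point): centre of the shaker's flat grey mat (296 x 296 mm), the level on which bottles stand, 100 mm above the bench; axes as the shaker's. Aluminium rails run front to back along its left and right edges (y = 158 and -158 mm, tops 48 mm above the mat)
- middle_bar (a point): axis of the fixed middle bar, halfway along: 35 mm behind the shaker's centre, 42 mm above the mat; axes as the shaker's. The bar's surface is 11 mm from this axis
- bar_mid (a point): axis of the sliding clamp bar, halfway along, 42 mm above the mat; axes as the shaker's; 22 mm diameter. A 70 mm bottle held between both bars has its axis 46 mm behind this point and 46 mm in front of middle_bar
- clamp (a joint): sliding clamp bar (m): 0 is rearmost (8 mm clear space to the middle bar); it grows as the bar is drawn to the front (local -x) to its stop at 0.130 (138 mm clear space). Clear space = value + 8 mm, so a 70 mm bottle is held at about 0.062. Both ends move together; friction shoes hold it where it is left; about 6 N slides it
- grip_left (a point): centre of the upright grey plastic grip on the clamp bar's left end, above the left rail: 30 mm front to back, 36 mm left to right, 34 mm high (166 to 200 mm above the bench, this point at 183). It stands on a black shoe 50 mm front to back. Axes as the shaker's
- grip_right (a point): the same grip on the clamp bar's right end; either one may be used
- bottle_center (a point): the bottle to be clamped: round amber glass with paper label, black screw cap, 70 mm diameter, 140 mm tall, about 0.3 to 0.6 kg; this point is on its axis, 70 mm above its base, z along its axis. Straight-sided up to 90 mm; cap 46 mm diameter, 26 mm high at the top (114 to 140 mm above the base), good to grip. Stands in the tray at one of three places in a row. Same shape as the two in the shaker
- tray: low open grey plastic spill tray on the bench, heavy, 150 mm (x) by 310 mm (y) by 28 mm high, floor 4 mm thick; origin under its centre. Three bottles stand in it in a row along its y, about 98 mm apart
- jar_center (a point): squat wide-mouthed amber jar in the tray, 76 mm diameter, 92 mm tall, to be left; point at half height
- slim_bottle_center (a point): slender amber bottle in the tray, 52 mm diameter, 155 mm tall, to be left; point at half height
- rear_bottle_a_center (a point): bottle like the wanted one, already in the shaker's rear row, left; to be left; point at half height
- rear_bottle_b_center (a point): the same, right
Not all that is in view belongs to the job. What is shaped like the part that bears bottle_center but green is not meant.

How it is judged:
By the outcome, as a careful person would: the job done as asked, in the order asked, and still so for the second after the job is handed in, with the robot touching nothing.
It also fails if it takes over 66 s, if anything falls off the work surface, if the arm or the gripper's body presses on something with over 40 N, if the wrist force passes 120 N, or if a joint passes its speed limit or range.

## Robot

A 6-joint arm with a two-finger parallel gripper is mounted at the origin on the work surface. World frame = base frame: x ahead of the robot, y to its left, z up, the work surface at z = 0. Lengths are in m, angles in rad, forces in N, time in s.
With the tool pointing down it reaches from about 0.375 to 0.9 m from the base axis. Payload 3.1 kg.
Tool frame: the origin (TCP) lies midway between the tips of the shut fingers; the grasp point (between the pads) lies 19 mm behind it (robot.grip_depth is the distance from the TCP to the grasp point, in m); z points along the fingers, y is the direction in which the jaws open and shut (so a half turn about z gives the same grasp; the last joint's range is limited). The gripper opens to 87 mm and grips with 3 to 60 N. Pads are 19 mm wide; open, the fingers measure 117 mm over their backs; the gripper's body (75 mm by 190 mm) begins 51 mm behind the grasp point.
Start: joints at [1.129, 0.527, 1.433, -0, 1.181, -0.178], TCP at [0.163, 0.603, 0.223] pointing down, gripper open.
Joint ranges: [-3.08, 3.08], [-0.75, 2.2], [0.22, 2.44], [-1.43, 4.57], [0, 2.65], [-2.85, 2.85]. Speed limits (rad/s): [2.79, 2.79, 3.14, 3.14, 3.14, 3.14].

## Interface

Orientations are given as a unit quaternion [x, y, z, w].
In Python, from rig import robot gives the robot as it stands.
- The arm moves only by the tool carry_out, never from a script. Its arguments are lists of equal length, an entry for each row: "dr": the turn, a rotation vector about the world's x, y, z in rad, a list of three; "translation": the shift along the world's x, y, z in cm, a list of three; "grip": the opening, from 0 (shut) to 1 (fully open). A call has 1 to 20 rows; each row is the pose to reach, as a shift and turn from the pose commanded when the call began; what a row does not reach only later rows make up. A row lasts 1/12 s, in which the tool goes at most 41.7 mm and 7.16 degrees, less where a joint would pass 70% of its speed; a pose out of reach is approached as far as the arm can. A call with a gripper value outside its range is refused whole. The fingers move at their own pace and stop on an object; "newtons" is the grip in N (left out, the last holds). Time passes only in rows, so rows that repeat a pose let the fingers close. It gives the time, the measured TCP pose, the force and the opening at its end, in the units of the state.
- robot.get_obs(): the state, without advancing time (a new reading comes with each control period).
- robot.camera(name): name is "scene" or "top" or "wrist"; returns a dict with "color" (384x512x3 uint8, blue, green, red), "camera_matrix" (3x3 intrinsics, pixels), "dist_coeffs" ([k1, k2, p1, p2, k3] as OpenCV has them; the pictures are not rectified), "T" (4x4, takes a point from camera to world coordinates). Camera axes: x right, y down, z forward; pixel columns grow to the right and rows downward; lengths in m; the calibration is good to about 2 mm. A picture is of the moment at which its call begins. There is no depth.
- robot.hand_in(): hands the job in, once; it reports no verdict.
The state is a dict: "time": time; "q": joint angles; "joint_velocities": joint speeds; "joint_torque": joint torques, N m; "position": TCP position; "tool_rot": TCP orientation; "ft_force": force on the tool from outside, world axes, zero at the start; "moment": the same for the moment, N m; "grip_width": finger opening in m.
Only numpy, scipy, OpenCV 4.12 (cv2) and the standard library are available. Lean on these libraries where they do the work, as an engineer would, in place of code of your own. Each camera call takes 0.05 s, during which the arm holds its last target. There are 200 camera calls.

## Working session

There is one attempt and no reset: what is moved stays moved. The work goes in short steps, Python scripts to look and compute and a tool call to move; the robot and the scene stay as the last step left them, time stands still between calls to the robot, and variables do not carry over. Pictures are saved under pics/ and viewed, about 8 in all and at most 12, crops included, and the job is handed in when it is done.

Besides the shell and the picture viewer there is one more tool, called after "Call:" as name(argument=value, ...) on one line, values as JSON. carry_out: Moves the arm, as the interface text tells. Its arguments: {"type":"object","properties":{"dr":{"type":"array"},"translation":{"type":"array"},"grip":{"type":"array"},"newtons":{"type":"number"}},"required":["dr","translation","grip"]}

```bash
mkdir -p pics; cat > h.py <<'E'
import numpy as np, cv2
from rig import robot
def grab(n,f):
    c=robot.camera(n); cv2.imwrite('pics/'+f+'.png',c['color']); np.savez('pics/'+f+'.npz',K=c['camera_matrix'],D=c['dist_coeffs'],T=c['T'],im=c['color']); return c
def load(f): return np.load('pics/'+f+'.npz')
def onz(c,px,z):
    u=cv2.undistortPoints(np.array([[px]],float),c['K'],c['D'])[0,0]
    d=c['T'][:3,:3]@[u[0],u[1],1]; o=c['T'][:3,3]; return o+d*(z-o[2])/d[2]
def proj(c,p):
    Ti=np.linalg.inv(c['T']); return cv2.projectPoints(np.array([p],float),cv2.Rodrigues(Ti[:3,:3])[0],Ti[:3,3],c['K'],c['D'])[0][0,0]
E
python3 - <<'E'
from h import *
for n in ('top','scene'):
    c=grab(n,n+'0'); print(n,c['T'].round(3).tolist(),c['camera_matrix'].round(0).tolist())
a=cv2.imread('pics/top0.png');b=cv2.imread('pics/scene0.png')
print(robot.get_obs())
E
```

```text
top [[-0.064, -0.972, 0.227, 0.329], [-0.998, 0.062, -0.017, 0.037], [0.003, -0.227, -0.974, 1.191], [0.0, 0.0, 0.0, 1.0]] [[390.0, 0.0, 256.0], [0.0, 390.0, 201.0], [0.0, 0.0, 1.0]]
scene [[0.87, 0.372, -0.324, 0.914], [0.493, -0.67, 0.555, -0.558], [-0.011, -0.642, -0.766, 0.931], [0.0, 0.0, 0.0, 1.0]] [[358.0, 0.0, 262.0], [0.0, 358.0, 191.0], [0.0, 0.0, 1.0]]
{'time': 0.1, 'q': array([ 1.12849937e+00,  5.28377455e-01,  1.43376595e+00, -6.83525258e-06,
        1.18137477e+00, -1.78475615e-01]), 'joint_velocities': array([ 0.00091116, -0.00183721, -0.00361681, -0.0020965 ,  0.00101141,
        0.00101202]), 'joint_torque': array([ 2.15962723e-04, -4.40987027e+01, -1.77151483e+01,  6.34977221e-02,
        5.33646403e-02, -4.65143648e-05]), 'position': array([0.16265918, 0.60279146, 0.22166947]), 'tool_rot': array([ 1.31527104e-01,  9.91312107e-01, -9.17720317e-04, -2.91042892e-04]), 'ft_force': array([ 0.06801636, -1.29162908, -0.33164002]), 'moment': array([ 0.03358729, -0.01068959, -0.02887931]), 'grip_width': 0.08682241162035338}
```

View pics/top0.png

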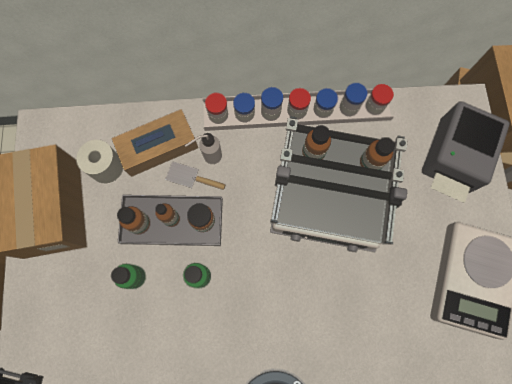

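View pics/scene0.png

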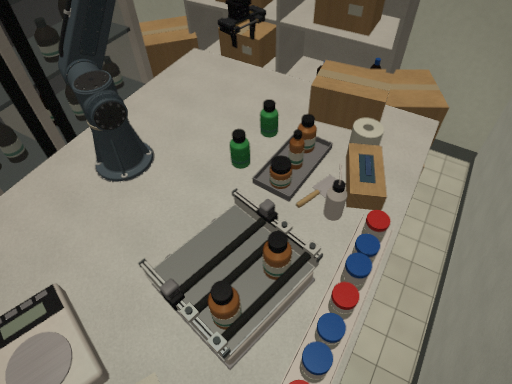

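```bash
python3 - <<'E'
from h import *
a=cv2.imread('pics/top0.png');b=cv2.imread('pics/scene0.png')
A=cv2.resize(a[110:260,265:415],(600,600),interpolation=cv2.INTER_CUBIC)
cv2.imwrite('pics/c1.png',A)
A=cv2.resize(b[185:360,135:330],(780,700))[:600]
A=cv2.resize(b[100:360,130:340],None,fx=2.3,fy=2.3,interpolation=cv2.INTER_CUBIC); cv2.imwrite('pics/c2.png',A); print(A.shape)
t=load('top0')
for n,p,z in [('gripL',(284,173),.2),('gripR',(400,196),.2),('capT',(124,214),.144),('slim',(163,209),.159),('jar',(200,212),.096),('rearA',(318,133),.24),('rearB',(387,145),.24),
 ('tray tl',(122,197),.028),('tray tr',(222,197),.028),('tray bl',(119,243),.028),('tray br',(222,246),.028)]:
    print(n,onz(t,p,z).round(3))
E
```

```text
(598, 483, 3)
gripL [ 0.632 -0.061  0.2  ]
gripR [ 0.55  -0.362  0.2  ]
capT [0.56  0.381 0.144]
slim [0.564 0.27  0.159]
jar [0.563 0.178 0.096]
rearA [ 0.724 -0.155  0.24 ]
rearB [ 0.68  -0.333  0.24 ]
tray tl [0.64  0.426 0.028]
tray tr [0.62  0.118 0.028]
tray bl [0.498 0.433 0.028]
tray br [0.47  0.125 0.028]
```

View pics/c1.png

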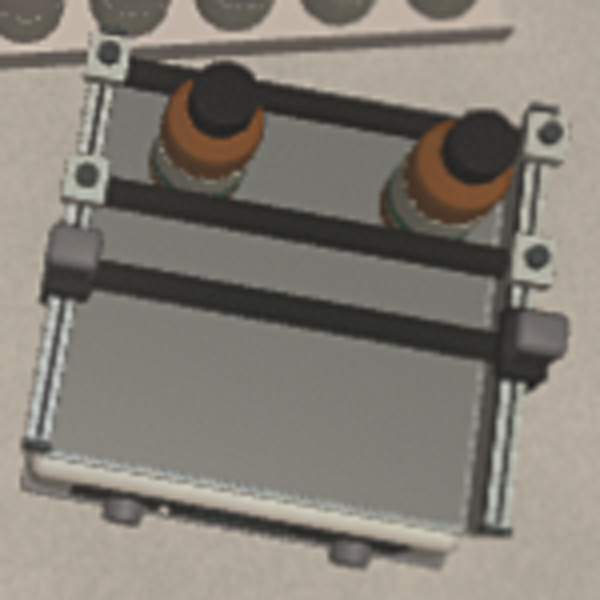

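View pics/c2.png

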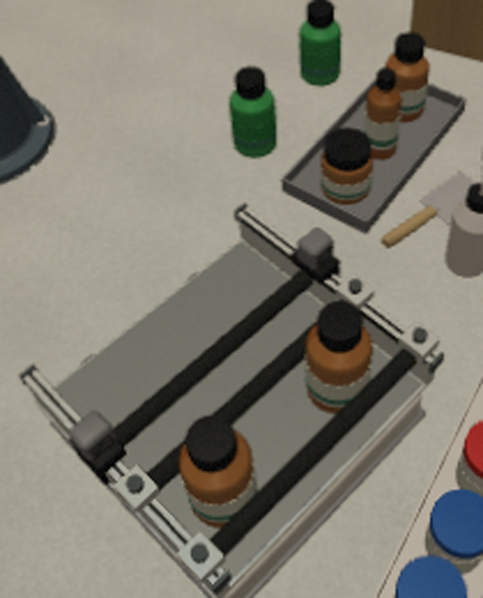

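```bash
python3 - <<'E'
from h import *
t=load('top0');s=load('scene0')
c1=lambda x,y:(265+x/4-.4,110+y/4-.4)
c2=lambda x,y:(130+x/2.3-.3,100+y/2.3-.3)
P={}
for n,p,q,z in [('gripL',(75,242),(317,240),.2),('gripR',(541,331),(93,430),.2),('midpL',(87,175),(355,287),.16),('midpR',(537,257),(135,484),.16),('rearpL',(109,52),(420,335),.16),('rearpR',(549,132),(200,552),.16)]:
    A=onz(t,c1(*p),z);B=onz(s,c2(*q),z);print(n,A.round(3),B.round(3)); P[n]=(A+B)/2
gl,gr=P['gripL'],P['gripR']; d=gl-gr; print('grip dist',np.linalg.norm(d),'yaw',np.degrees(np.arctan2(-d[0],d[1])))
d=P['midpL']-P['midpR'];print('mid dist',np.linalg.norm(d),'yaw',np.degrees(np.arctan2(-d[0],d[1])))
# bar centre lines: dark rows along columns in top crop
for y0,x in []: pass
for n,a,b in [('mid',(150,199),(480,255)),('clamp',(150,280),(480,343)),('rear',(150,73),(400,118))]:
    A=onz(t,c1(*a),.142);B=onz(t,c1(*b),.142);print(n,A.round(3),B.round(3),np.degrees(np.arctan2(-(A-B)[0],(A-B)[1])))
# bottle caps dark mask in top & scene
for c,(u,v,w,h),zs in [(t,(112,200,30,28),.144),(t,(155,198,18,22),.159),(s,(294,112,26,18),.144)]:
    im=c['im'][v:v+h,u:u+w]; m=(im.max(2)<50).astype(np.uint8)
    k,l,st,ce=cv2.connectedComponentsWithStats(m)
    for i in range(1,k):
        if st[i,4]>30: print('dark',st[i],ce[i]+[u,v],onz(c,ce[i]+[u,v],zs-.006).round(3))
E
```

```text
gripL [ 0.641 -0.06   0.2  ] [ 0.64  -0.061  0.2  ]
gripR [ 0.56  -0.363  0.2  ] [ 0.564 -0.367  0.2  ]
midpL [ 0.702 -0.077  0.16 ] [ 0.695 -0.072  0.16 ]
midpR [ 0.622 -0.385  0.16 ] [ 0.616 -0.38   0.16 ]
rearpL [ 0.793 -0.1    0.16 ] [ 0.785 -0.094  0.16 ]
rearpR [ 0.714 -0.407  0.16 ] [ 0.706 -0.402  0.16 ]
grip dist 0.3139030704462974 yaw -14.376243388334535
mid dist 0.3179558688454039 yaw -14.413877088636244
mid [ 0.687 -0.122  0.142] [ 0.631 -0.351  0.142] -13.665175448804622
clamp [ 0.628 -0.116  0.142] [ 0.568 -0.342  0.142] -14.833376479699135
rear [ 0.783 -0.131  0.142] [ 0.738 -0.308  0.142] -14.423577977476336
dark [  8   2  13  14 137] [307.72262774 120.42335766] [0.56  0.37  0.138]
```

The wanted bottle is the left one in the tray: top image (124,214), about (0.56, 0.375). The grips are at (0.640,-0.060) and (0.562,-0.365), and the shaker yaw is about -14.4°. I'm going above the left grip with the jaws turned along the shaker's x.

Call:
carry_out(dr=[[0,0,0],[0,0,0],[0,0,-1.56],[0,0,-1.56],[0,0,-1.56],[0,0,-1.56],[0,0,-1.56],[0,0,-1.56],[0,0,-1.56],[0,0,-1.56],[0,0,-1.56],[0,0,-1.56],[0,0,-1.56],[0,0,-1.56],[0,0,-1.56],[0,0,-1.56],[0,0,-1.56],[0,0,-1.56],[0,0,-1.56],[0,0,-1.56]], translation=[[0,0,4],[0,0,7.7],[47.7,-66.3,7.7],[47.7,-66.3,7.7],[47.7,-66.3,7.7],[47.7,-66.3,7.7],[47.7,-66.3,7.7],[47.7,-66.3,7.7],[47.7,-66.3,7.7],[47.7,-66.3,7.7],[47.7,-66.3,7.7],[47.7,-66.3,7.7],[47.7,-66.3,7.7],[47.7,-66.3,7.7],[47.7,-66.3,7.7],[47.7,-66.3,7.7],[47.7,-66.3,7.7],[47.7,-66.3,7.7],[47.7,-66.3,7.7],[47.7,-66.3,7.7]], grip=[0.65,0.65,0.65,0.65,0.65,0.65,0.65,0.65,0.65,0.65,0.65,0.65,0.65,0.65,0.65,0.65,0.65,0.65,0.65,0.65], newtons=40)

```text
time: 1.77
position: [0.6014, -0.0074, 0.2991]
tool_rot: [0.791, 0.612, -0.0, -0.0]
ft_force: [0.7, 0.6, 0.2]
grip_width: 0.0571
```

Call:
carry_out(dr=[[0,0,0],[0,0,0]], translation=[[0,0,0],[0,0,0]], grip=[0.65,0.65])

```text
time: 1.93
position: [0.6016, -0.0077, 0.2984]
tool_rot: [0.792, 0.611, -0.0, -0.001]
ft_force: [-0.3, 0.3, -0.4]
grip_width: 0.057
```

```bash
python3 - <<'E'
from h import *
o=robot.get_obs();print(o['position'],o['tool_rot'],o['q'])
c=grab('wrist','w1');print(c['T'].round(3).tolist())
E
```

```text
[ 0.60161481 -0.00765574  0.29841526] [ 7.91839098e-01  6.10729295e-01 -4.50369925e-04 -6.07070402e-04] [-1.98336269e-01  4.20869271e-01  1.39864577e+00  1.20246246e-04
  1.32358489e+00  5.84675502e-02]
[[0.967, -0.246, -0.067, 0.62], [-0.255, -0.934, -0.249, 0.06], [-0.001, 0.258, -0.966, 0.461], [0.0, 0.0, 0.0, 1.0]]
```

View pics/w1.png

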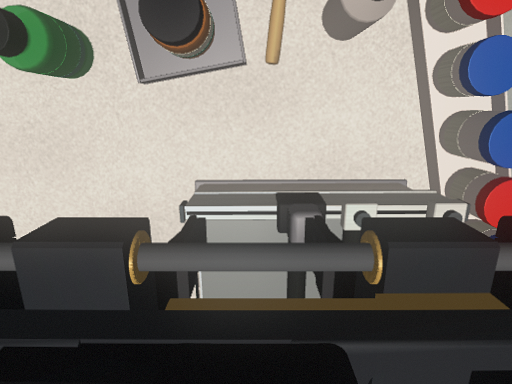

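```bash
python3 - <<'E'
from h import *
w=load('w1')
print(proj(w,(.640,-.0605,.2)),proj(w,(.640,-.0605,.183)))
for p,z in [((299,196),.2),((299,213),.166),((362,217),.16),((452,213),.16)]: print(onz(w,p,z).round(4))
cv2.imwrite('pics/w1c.png',cv2.resize(w['im'][175:245,170:480],None,fx=2.5,fy=2.5,interpolation=cv2.INTER_CUBIC))
E
```

```text
[310.13882539 231.70747576] [307.12288839 224.81211334]
[ 0.6376 -0.0242  0.2   ]
[ 0.6359 -0.053   0.166 ]
[ 0.6995 -0.0766  0.16  ]
[ 0.7923 -0.0965  0.16  ]
```

View pics/w1c.png

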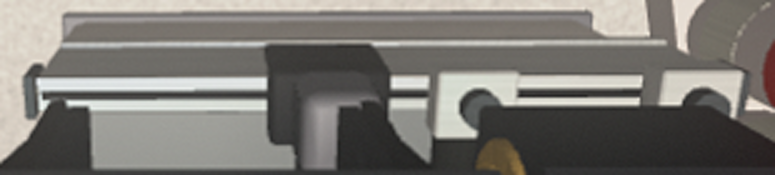

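Wrist view: rail horizontal, grip centred near column 305 (predicted 307–310), posts match the top view. Lowering onto the grip and closing.

Call:
carry_out(dr=[[0,0,0],[0,0,0],[0,0,0],[0,0,0],[0,0,0],[0,0,0],[0,0,0],[0,0,0],[0,0,0],[0,0,0],[0,0,0],[0,0,0],[0,0,0]], translation=[[1.9,-2.7,0],[3.8,-5.3,0],[3.8,-5.3,0],[3.8,-5.3,-3],[3.8,-5.3,-6],[3.8,-5.3,-8.5],[3.8,-5.3,-11],[3.8,-5.3,-12.2],[3.8,-5.3,-12.7],[3.8,-5.3,-12.7],[3.8,-5.3,-12.7],[3.8,-5.3,-12.7],[3.8,-5.3,-12.7]], grip=[0.65,0.65,0.65,0.65,0.65,0.65,0.65,0.65,0.65,0.65,0.2,0.2,0.2])

```text
time: 3.07
position: [0.64, -0.0586, 0.1744]
tool_rot: [0.791, 0.612, 0.001, 0.001]
ft_force: [0.2, 0.0, -0.1]
grip_width: 0.044
```

Call:
carry_out(dr=[[0,0,0],[0,0,0],[0,0,0]], translation=[[0,0,0],[0,0,0],[0,0,0]], grip=[0.2,0.2,0.2])

```text
time: 3.32
position: [0.638, -0.0582, 0.1734]
tool_rot: [0.791, 0.612, -0.001, -0.001]
ft_force: [-3.9, 0.5, 5.5]
grip_width: 0.0297
```

Call:
carry_out(dr=[[0,0,0],[0,0,0],[0,0,0],[0,0,0],[0,0,0],[0,0,0],[0,0,0],[0,0,0],[0,0,0],[0,0,0],[0,0,0]], translation=[[-0.5,0.12,0],[-1.3,0.33,0],[-2.2,0.56,0],[-3.1,0.8,0],[-4.0,1.03,0],[-5.0,1.28,0],[-6.0,1.54,0],[-7.0,1.8,0],[-8.0,2.05,0],[-8.7,2.23,0],[-8.7,2.23,0]], grip=[0.2,0.2,0.2,0.2,0.2,0.2,0.2,0.2,0.2,0.2,0.2])

```text
time: 4.23
position: [0.5525, -0.0363, 0.1733]
tool_rot: [0.791, 0.612, 0.001, 0.001]
ft_force: [1.3, -1.4, 3.9]
grip_width: 0.0297
```

Call:
carry_out(dr=[[0,0,0],[0,0,0],[0,0,0]], translation=[[-0.4,0.1,0],[-0.7,0.18,0],[-0.7,0.18,0]], grip=[0.2,0.2,0.2])

```text
time: 4.48
position: [0.5469, -0.0348, 0.1733]
tool_rot: [0.791, 0.612, 0.002, 0.002]
ft_force: [4.4, 1.1, 1.7]
grip_width: 0.0298
```

Expected stop around x = 0.543; continuing in small steps until the force rises.

Call:
carry_out(dr=[[0,0,0],[0,0,0],[0,0,0]], translation=[[-0.4,0.1,0],[-0.8,0.2,0],[-0.8,0.2,0]], grip=[0.2,0.2,0.2])

```text
time: 4.73
position: [0.5426, -0.0337, 0.1732]
tool_rot: [0.791, 0.612, 0.004, 0.005]
ft_force: [12.8, -2.0, -4.8]
grip_width: 0.0294
```

Call:
carry_out(dr=[[0,0,0],[0,0,0]], translation=[[-0.5,0.13,0],[-0.5,0.13,0]], grip=[0.2,0.2])

```text
time: 4.9
position: [0.5427, -0.0338, 0.1732]
tool_rot: [0.791, 0.612, 0.008, 0.009]
ft_force: [22.3, -2.0, -15.1]
grip_width: 0.0298
```

Call:
carry_out(dr=[[0,0,0],[0,0,0]], translation=[[0.7,-0.18,0],[0.7,-0.18,0]], grip=[0.2,0.2])

```text
time: 5.07
position: [0.5427, -0.0337, 0.173]
tool_rot: [0.791, 0.612, 0.002, 0.003]
ft_force: [6.7, -0.9, -1.1]
grip_width: 0.0293
```

Call:
carry_out(dr=[[0,0,0],[0,0,0],[0,0,0],[0,0,0]], translation=[[0,0,0],[0,0,0],[0,0,0],[0,0,0]], grip=[0.65,0.65,0.65,0.65])

```text
time: 5.4
position: [0.5368, -0.0324, 0.1719]
tool_rot: [0.791, 0.612, -0.001, -0.002]
ft_force: [0.1, -0.3, 0.4]
grip_width: 0.0486
```

Call:
carry_out(dr=[[0,0,0],[0,0,0],[0,0,0],[0,0,0],[0,0,0],[0,0,0],[0,0,0],[0,0,0],[0,0,0],[0,0,0],[0,0,0],[0,0,0],[0,0,0],[0,0,0],[0,0,0]], translation=[[0,0,3],[0,0,7],[0,0,11],[0,3,13],[0,7,13],[0,11,13],[0,15,13],[0,19,13],[0,23,13],[0,27,13],[0,29,13],[0,30,13],[0,30,13],[0,30,13],[0,30,13]], grip=[0.8,0.8,0.8,0.8,0.8,0.8,0.8,0.8,0.8,0.8,0.8,0.8,0.8,0.8,0.8])

```text
time: 6.65
position: [0.5387, 0.2655, 0.3022]
tool_rot: [0.791, 0.612, -0.001, 0.0]
ft_force: [-0.1, -0.1, -0.1]
grip_width: 0.0697
```

```bash
python3 - <<'E'
from h import *
print(robot.get_obs()['position'])
w=grab('wrist','w2'); t=grab('top','top1')
a=w['color'].copy(); b=cv2.resize(t['color'][110:260,265:415],(384,384)); cv2.imwrite('pics/v2.png',cv2.resize(np.hstack([a,b]),(798,342)))
c=load('w2'); m=(c['im'].max(2)<45).astype(np.uint8); m[230:]=0
k,l,st,ce=cv2.connectedComponentsWithStats(m)
for i in range(1,k):
    if st[i,4]>150: print(st[i],ce[i])
print(proj(c,(.56,.375,.144)),proj(c,(.56,.375,.118)))
E
```

```text
[0.53869548 0.26545423 0.3022036 ]
[248.32692076  63.65658577] [248.87082     66.97618806]
```

View pics/v2.png

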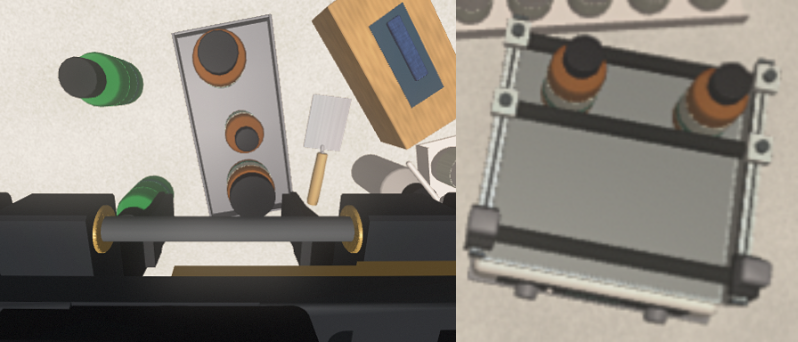

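The clamp bar is at the front stop. In the wrist view the wanted bottle's cap is at about (245,58), predicted (248,64).

```bash
python3 - <<'E'
from h import *
c=load('w2')
g=c['im'][20:110,200:290]; m=((g.max(2)<95)&(g.max(2).astype(int)-g.min(2)<25)).astype(np.uint8)
k,l,st,ce=cv2.connectedComponentsWithStats(m)
for i in range(1,k):
    if st[i,4]>100: print(st[i],ce[i]+[200,20],onz(c,ce[i]+[200,20],.144).round(4))
print(onz(c,(244.7,58.4),.144))
t=load('top0');g=t['im'][200:235,112:145];m=((g.max(2)<60)&(g.max(2).astype(int)-g.min(2)<20)).astype(np.uint8)
k,l,st,ce=cv2.connectedComponentsWithStats(m)
for i in range(1,k):
    if st[i,4]>30: print(st[i],ce[i]+[112,200],onz(t,ce[i]+[112,200],.138).round(4))
E
```

```text
[  0   2  90  20 275] [246.28363636  31.00727273] [0.5657 0.4039 0.144 ]
[  22   14   46   50 1777] [244.46257738  58.40461452] [0.5576 0.3806 0.144 ]
[0.55779818 0.3805763  0.144     ]
[  6   2  17  22 227] [125.87665198 214.64317181] [0.5594 0.3778 0.138 ]
```

Call:
carry_out(dr=[[0,0,0],[0,0,0],[0,0,0],[0,0,0],[0,0,0],[0,0,0],[0,0,0],[0,0,0],[0,0,0],[0,0,0],[0,0,0],[0,0,0],[0,0,0],[0,0,0]], translation=[[0.7,4,0],[1.4,8,0],[1.95,11.3,0],[1.95,11.3,0],[1.95,11.3,-3],[1.95,11.3,-6],[1.95,11.3,-9],[1.95,11.3,-12],[1.95,11.3,-15],[1.95,11.3,-17],[1.95,11.3,-18.3],[1.95,11.3,-19],[1.95,11.3,-19],[1.95,11.3,-19]], grip=[0.8,0.8,0.8,0.8,0.8,0.8,0.8,0.8,0.8,0.8,0.8,0.8,0.8,0.8])

```text
time: 7.92
position: [0.5594, 0.3799, 0.1135]
tool_rot: [0.791, 0.612, 0.001, 0.0]
ft_force: [0.1, -0.2, 0.6]
grip_width: 0.0694
```

Call:
carry_out(dr=[[0,0,0],[0,0,0],[0,0,0],[0,0,0],[0,0,0],[0,0,0]], translation=[[0,0,0],[0,0,0],[0,0,0],[0,0,0],[0,0,0],[0,0,0]], grip=[0.4,0.4,0.4,0.4,0.4,0.4], newtons=35)

```text
time: 8.42
position: [0.5584, 0.3805, 0.1133]
tool_rot: [0.791, 0.612, 0.0, -0.0]
ft_force: [-2.1, 0.3, 3.0]
grip_width: 0.0452
```

Call:
carry_out(dr=[[0,0,0],[0,0,0],[0,0,0],[0,0,0],[0,0,0],[0,0,0],[0,0,0],[0,0,0],[0,0,0],[0,0,0],[0,0,0]], translation=[[0,0,0.5],[0,0,1.5],[0,0,3.5],[0,0,6],[0,0,9],[0,0,12],[0,0,15],[0,0,18],[0,0,20.5],[0,0,22],[0,0,22.7]], grip=[0.4,0.4,0.4,0.4,0.4,0.4,0.4,0.4,0.4,0.4,0.4])

```text
time: 9.33
position: [0.5592, 0.3805, 0.3432]
tool_rot: [0.791, 0.612, 0.003, 0.001]
ft_force: [0.3, -0.4, -3.9]
grip_width: 0.0455
```

Call:
carry_out(dr=[[0,0,0],[0,0,0],[0,0,0],[0,0,0],[0,0,0],[0,0,0],[0,0,0],[0,0,0],[0,0,0],[0,0,0],[0,0,0],[0,0,0],[0,0,0],[0,0,0],[0,0,0],[0,0,0],[0,0,0],[0,0,0],[0,0,0],[0,0,0]], translation=[[0.1,-1.5,0],[0.4,-4,0],[0.7,-7.5,0],[1.0,-11,0],[1.3,-14.5,0],[1.6,-18,0],[1.9,-21.5,0],[2.2,-25,0],[2.5,-28.5,0],[2.8,-32,0],[3.1,-35.5,0],[3.4,-39,0],[3.7,-42.5,0],[4.0,-46,0],[4.3,-49.5,0],[4.5,-53,0],[4.7,-56,0],[4.9,-58.2,0],[5.0,-59.4,0],[5.0,-59.4,0]], grip=[0.4,0.4,0.4,0.4,0.4,0.4,0.4,0.4,0.4,0.4,0.4,0.4,0.4,0.4,0.4,0.4,0.4,0.4,0.4,0.4])

```text
time: 11.0
position: [0.6072, -0.217, 0.3375]
tool_rot: [0.792, 0.611, -0.001, -0.001]
ft_force: [0.4, -0.1, -3.2]
grip_width: 0.0452
```

Call:
carry_out(dr=[[0,0,0],[0,0,0],[0,0,0]], translation=[[0,0,0],[0,0,0],[0,0,0]], grip=[0.4,0.4,0.4])

```text
time: 11.25
position: [0.6082, -0.2118, 0.3394]
tool_rot: [0.79, 0.613, 0.0, -0.001]
ft_force: [0.1, 1.1, -2.8]
grip_width: 0.0449
```

```bash
python3 - <<'E'
from h import *
print(robot.get_obs()['position'],robot.get_obs()['ft_force'])
t=grab('top','top2');s=grab('scene','scene2')
b=cv2.resize(t['color'][110:260,255:415],(426,400));a=cv2.resize(s['color'][120:360,120:345],(375,400));cv2.imwrite('pics/v3.png',np.hstack([a,b])[:,:800])
E
```

```text
[ 0.60816291 -0.21182597  0.33939668] [ 0.08564163  1.08785875 -2.79750069]
```

View pics/v3.png

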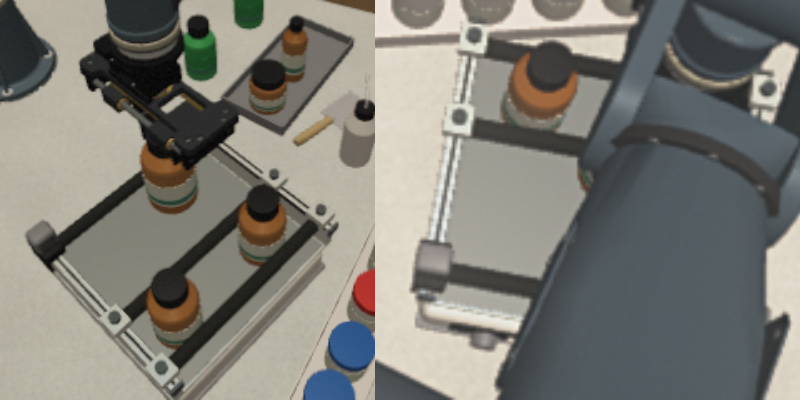

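Bottle upright over the front row, other bottles undisturbed. Lowering.

Call:
carry_out(dr=[[0,0,0],[0,0,0],[0,0,0],[0,0,0],[0,0,0],[0,0,0],[0,0,0],[0,0,0],[0,0,0],[0,0,0]], translation=[[0,0,-1],[0,0,-3],[0,0,-5.5],[0,0,-8],[0,0,-10],[0,0,-11.3],[0,0,-12],[0,0,-12.3],[0,0,-12.4],[0,0,-12.4]], grip=[0.4,0.4,0.4,0.4,0.4,0.4,0.4,0.4,0.4,0.4])

```text
time: 12.18
position: [0.609, -0.2139, 0.2162]
tool_rot: [0.791, 0.612, 0.0, 0.001]
ft_force: [-0.4, -0.5, -3.6]
grip_width: 0.0451
```

Call:
carry_out(dr=[[0,0,0],[0,0,0],[0,0,0],[0,0,0]], translation=[[0,0,-0.1],[0,0,-0.2],[0,0,-0.3],[0,0,-0.3]], grip=[0.4,0.4,0.4,0.4])

```text
time: 12.52
position: [0.6085, -0.2139, 0.2129]
tool_rot: [0.791, 0.612, 0.0, 0.0]
ft_force: [-0.4, -0.3, -3.3]
grip_width: 0.045
```

Call:
carry_out(dr=[[0,0,0],[0,0,0],[0,0,0],[0,0,0]], translation=[[0,0,-0.1],[0,0,-0.2],[0,0,-0.3],[0,0,-0.3]], grip=[0.4,0.4,0.4,0.4])

```text
time: 12.85
position: [0.6084, -0.2139, 0.2094]
tool_rot: [0.791, 0.612, -0.0, -0.0]
ft_force: [0.3, -0.5, -4.6]
grip_width: 0.0455
```

Call:
carry_out(dr=[[0,0,0],[0,0,0],[0,0,0]], translation=[[0,0,-0.1],[0,0,-0.15],[0,0,-0.15]], grip=[0.4,0.4,0.4])

```text
time: 13.1
position: [0.6084, -0.214, 0.2092]
tool_rot: [0.791, 0.612, 0.0, 0.0]
ft_force: [-1.9, 0.2, 4.7]
grip_width: 0.0451
```

Contact at the predicted height; releasing and rising.

Call:
carry_out(dr=[[0,0,0],[0,0,0],[0,0,0],[0,0,0],[0,0,0],[0,0,0],[0,0,0],[0,0,0],[0,0,0],[0,0,0],[0,0,0]], translation=[[0,0,0],[0,0,0],[0,0,0],[0,0,0],[0,0,1],[0,0,3],[0,0,6],[0,0,8.5],[-2,6,8.5],[-5,13,8.5],[-6.6,18,8.5]], grip=[0.75,0.75,0.75,0.75,0.75,0.75,0.75,0.75,0.7,0.65,0.65])

```text
time: 14.02
position: [0.5652, -0.0961, 0.2942]
tool_rot: [0.791, 0.611, 0.001, 0.001]
ft_force: [0.8, 2.2, -0.4]
grip_width: 0.0584
```

Call:
carry_out(dr=[[0,0,0],[0,0,0],[0,0,0],[0,0,0]], translation=[[0,0,0],[0,0,0],[0,0,0],[0,0,0]], grip=[0.65,0.65,0.65,0.65])

```text
time: 14.35
position: [0.5662, -0.0977, 0.2935]
tool_rot: [0.791, 0.612, 0.0, 0.001]
ft_force: [-0.6, 0.3, -1.1]
grip_width: 0.0567
```

```bash
python3 - <<'E'
from h import *
print(robot.get_obs()['position'],robot.get_obs()['ft_force'])
t=grab('top','top3');s=grab('scene','scene3')
b=cv2.resize(t['color'][110:260,255:415],(426,400));a=cv2.resize(s['color'][120:360,120:345],(375,400));cv2.imwrite('pics/v4.png',np.hstack([a,b])[:,:800])
E
```

```text
[ 0.56624206 -0.09772956  0.29349779] [-0.56900124  0.25031174 -1.05803467]
```

View pics/v4.png

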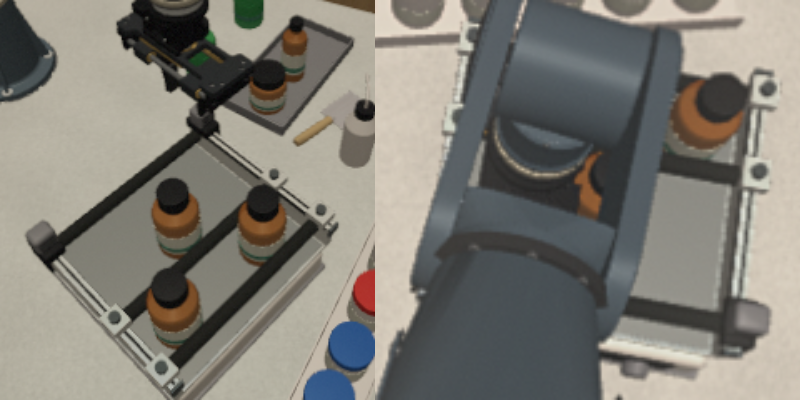

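The bottle stands upright in the front row, close to the middle bar. I'm taking the left grip again.

Call:
carry_out(dr=[[0,0,0],[0,0,0],[0,0,0],[0,0,0],[0,0,0],[0,0,0],[0,0,0],[0,0,0],[0,0,0],[0,0,0],[0,0,0]], translation=[[-1.2,3.1,0],[-2.35,6.2,0],[-2.35,6.2,0],[-2.35,6.2,0],[-2.35,6.2,-3],[-2.35,6.2,-6],[-2.35,6.2,-9],[-2.35,6.2,-11],[-2.35,6.2,-12],[-2.35,6.2,-12.1],[-2.35,6.2,-12.1]], grip=[0.65,0.65,0.65,0.65,0.65,0.65,0.65,0.65,0.65,0.65,0.65])

```text
time: 15.37
position: [0.5426, -0.0356, 0.1719]
tool_rot: [0.791, 0.612, 0.0, 0.0]
ft_force: [0.2, 0.6, 0.3]
grip_width: 0.0567
```

Call:
carry_out(dr=[[0,0,0],[0,0,0],[0,0,0],[0,0,0],[0,0,0]], translation=[[0,0,0],[0,0,0],[0,0,0],[0,0,0],[0,0,0]], grip=[0.2,0.2,0.2,0.2,0.2], newtons=40)

```text
time: 15.78
position: [0.5421, -0.0346, 0.1728]
tool_rot: [0.791, 0.612, 0.0, 0.001]
ft_force: [0.2, -0.0, 0.2]
grip_width: 0.0311
```

Call:
carry_out(dr=[[0,0,0],[0,0,0],[0,0,0],[0,0,0],[0,0,0],[0,0,0],[0,0,0],[0,0,0],[0,0,0]], translation=[[0.4,-0.1,0],[1.1,-0.28,0],[1.9,-0.49,0],[2.7,-0.69,0],[3.5,-0.9,0],[4.3,-1.1,0],[5.0,-1.28,0],[5.4,-1.39,0],[5.4,-1.39,0]], grip=[0.2,0.2,0.2,0.2,0.2,0.2,0.2,0.2,0.2])

```text
time: 16.53
position: [0.5958, -0.0484, 0.1728]
tool_rot: [0.791, 0.612, -0.0, -0.0]
ft_force: [-2.9, 0.6, 4.8]
grip_width: 0.0297
```

Call:
carry_out(dr=[[0,0,0],[0,0,0],[0,0,0],[0,0,0],[0,0,0]], translation=[[0.2,-0.05,0],[0.4,-0.1,0],[0.6,-0.15,0],[0.8,-0.2,0],[0.8,-0.2,0]], grip=[0.2,0.2,0.2,0.2,0.2])

```text
time: 16.95
position: [0.6025, -0.0501, 0.1728]
tool_rot: [0.791, 0.612, -0.001, -0.001]
ft_force: [-5.4, 1.2, 5.6]
grip_width: 0.0298
```

Call:
carry_out(dr=[[0,0,0],[0,0,0],[0,0,0],[0,0,0]], translation=[[0.1,-0.03,0],[0.2,-0.05,0],[0.3,-0.08,0],[0.3,-0.08,0]], grip=[0.2,0.2,0.2,0.2])

```text
time: 17.28
position: [0.6047, -0.0507, 0.1727]
tool_rot: [0.791, 0.612, -0.001, -0.001]
ft_force: [-8.0, 0.8, 7.6]
grip_width: 0.0298
```

Call:
carry_out(dr=[[0,0,0],[0,0,0],[0,0,0],[0,0,0]], translation=[[0.1,-0.03,0],[0.2,-0.05,0],[0.3,-0.08,0],[0.3,-0.08,0]], grip=[0.2,0.2,0.2,0.2])

```text
time: 17.62
position: [0.6077, -0.0514, 0.1727]
tool_rot: [0.791, 0.612, -0.001, -0.001]
ft_force: [-7.6, 1.2, 6.9]
grip_width: 0.0294
```

Call:
carry_out(dr=[[0,0,0],[0,0,0],[0,0,0]], translation=[[0.1,-0.03,0],[0.2,-0.05,0],[0.2,-0.05,0]], grip=[0.2,0.2,0.2])

```text
time: 17.87
position: [0.6086, -0.0516, 0.1727]
tool_rot: [0.79, 0.613, -0.002, -0.003]
ft_force: [-9.7, 1.3, 8.7]
grip_width: 0.0297
```

Call:
carry_out(dr=[[0,0,0],[0,0,0],[0,0,0]], translation=[[0.1,-0.03,0],[0.2,-0.05,0],[0.2,-0.05,0]], grip=[0.2,0.2,0.2])

```text
time: 18.12
position: [0.6087, -0.0517, 0.1726]
tool_rot: [0.79, 0.613, -0.004, -0.004]
ft_force: [-13.6, 2.7, 11.0]
grip_width: 0.0297
```

Travel has stopped at about 68.7 mm (68 expected) and the force is rising. One slight extra squeeze, then relax and release.

Call:
carry_out(dr=[[0,0,0],[0,0,0],[0,0,0]], translation=[[0.15,-0.04,0],[0.25,-0.06,0],[0.25,-0.06,0]], grip=[0.2,0.2,0.2])

```text
time: 18.37
position: [0.6088, -0.0517, 0.1725]
tool_rot: [0.79, 0.613, -0.006, -0.006]
ft_force: [-17.3, 3.1, 14.3]
grip_width: 0.0296
```

Call:
carry_out(dr=[[0,0,0],[0,0,0]], translation=[[-0.5,0.13,0],[-0.5,0.13,0]], grip=[0.2,0.2])

```text
time: 18.53
position: [0.6086, -0.0516, 0.1726]
tool_rot: [0.79, 0.613, -0.002, -0.002]
ft_force: [-5.6, 1.2, 7.0]
grip_width: 0.0295
```

Call:
carry_out(dr=[[0,0,0],[0,0,0],[0,0,0],[0,0,0],[0,0,0],[0,0,0],[0,0,0],[0,0,0],[0,0,0],[0,0,0],[0,0,0],[0,0,0],[0,0,0],[0,0,0]], translation=[[0,0,0],[0,0,0],[0,0,0],[0,0,0],[0,0,0],[0,0,2],[0,0,5],[0,0,9],[0,0,13],[0,4,13],[0,8,13],[0,12,13],[0,15,13],[0,15,13]], grip=[0.65,0.65,0.65,0.65,0.65,0.65,0.65,0.65,0.65,0.65,0.65,0.65,0.65,0.65])

```text
time: 19.7
position: [0.6109, 0.1035, 0.3021]
tool_rot: [0.789, 0.615, 0.001, -0.001]
ft_force: [0.3, 1.0, 0.4]
grip_width: 0.0565
```

```bash
python3 - <<'E'
from h import *
o=robot.get_obs();print(o['time'],o['position'],o['ft_force'])
t=grab('top','top5');s=grab('scene','scene5')
b=cv2.resize(t['color'][110:260,255:415],(426,400));a=cv2.resize(s['color'][120:360,120:345],(375,400));cv2.imwrite('pics/v5.png',np.hstack([a,b])[:,:800])
E
```

```text
19.7 [0.61087698 0.10352999 0.30213104] [0.2930615  0.96966834 0.41452289]
```

View pics/v5.png

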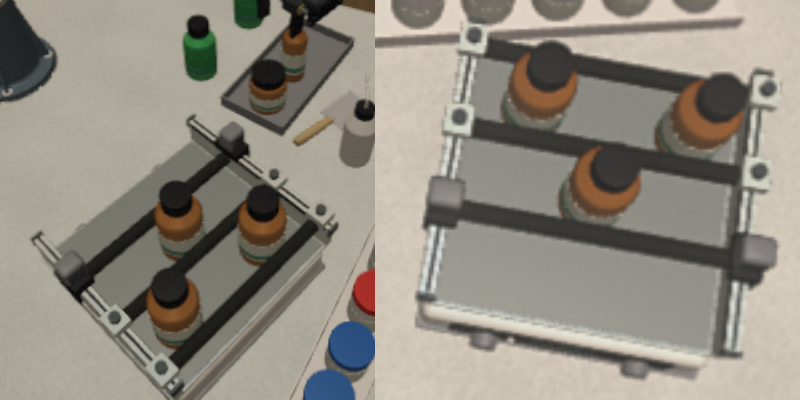

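The bottle is upright between the two bars about midway along, the rear bottles have not moved and the arm is clear. Handing in.

```bash
python3 -c "
from rig import robot
print(robot.hand_in())"
```

```text
the job is handed in; nothing more can be done
None
```

The bottle is clamped upright in the shaker's front row, about midway along the bars, and the job was handed in at about 20 s of the 66 s allowed.

- **Drawing the bar back:** I held the left grip and drew the bar about 98 mm forward. It stopped there, and the force rose to 22 N. The top view showed it at the front.
- **Placing the bottle:** I took the left bottle in the tray by its cap. I set it down in the front row about 6 mm from the middle bar; the contact force was under 5 N, at the height I had predicted.
- **Clamping:** I slid the bar back about 68.7 mm (68 mm expected) until it stalled, squeezed to about 17 N, eased off and let go.

**Last checks:** the final top and scene pictures show the bottle upright between the two bars. The two rear bottles, the jar and the slim bottle are all standing where they were, and the arm is clear. I did not measure the remaining gap between bar and bottle after letting go. The snug fit rests on the travel stopping, the force rise and those pictures. No check failed or disagreed by more than a few millimetres.

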